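Start the two stain-line timers

TASK

Each of the three vessels of the stain line has its own timer standing directly in front of it, and a timer starts when its orange key is lightly pressed down, where it stays. With the fingertips, gently press down the key of the timer in front of the staining jar (white lid, violet contents), then that of the timer in front of the white bottle with the blue cap, and withdraw. Do not press the timer in front of the amber bottle, and leave the vessels and everything else standing where they are.

Things in the scene. Friction and masses are not known exactly. Their poses are not given: they have to be found in the camera images.
- stain_timer: The fixed timer that stands directly in front of (on the robot's side of) the staining jar. All three timers look the same: a round white housing 72 mm across and 24 mm high with a small dark display on its front and a round key with a soft orange cap, 37 mm across, on a grey collar 41 mm across and 9 mm high, on top. Its origin is the centre of its underside, on the worktop; x points to its vessel, z up.
- stain_key (a joint): How far the key of the timer in front of the staining jar is down, in m: 0 = up (its start), 0.008 = at its stop. It slides straight down against about 2.5 N and stays where it is left; the timer runs from 5 mm. The key's orange cap is sprung on it (1.5 N per mm, 8 mm of give, springs back when released; not counted in this value), so the finger goes about 2 mm deeper than the key while it slides, and past the key's stop the force grows by 1.5 N per mm.
- stain_key_top (a point): Centre of the flat top (32 mm across, 37 mm with its rounded rim) of the orange cap on the key of the timer in front of the staining jar; 44 mm above the worktop while the key is up, 36 mm when the key is at its stop and released. z up.
- buffer_timer: The fixed timer that stands directly in front of (on the robot's side of) the white bottle with the blue cap. All three timers look the same: a round white housing 72 mm across and 24 mm high with a small dark display on its front and a round key with a soft orange cap, 37 mm across, on a grey collar 41 mm across and 9 mm high, on top. Its origin is the centre of its underside, on the worktop; x points to its vessel, z up.
- buffer_key (a joint): How far the key of the timer in front of the white bottle with the blue cap is down, in m: 0 = up (its start), 0.008 = at its stop. It slides straight down against about 2.5 N and stays where it is left; the timer runs from 5 mm. The key's orange cap is sprung on it (1.5 N per mm, 8 mm of give, springs back when released; not counted in this value), so the finger goes about 2 mm deeper than the key while it slides, and past the key's stop the force grows by 1.5 N per mm.
- buffer_key_top (a point): Centre of the flat top (32 mm across, 37 mm with its rounded rim) of the orange cap on the key of the timer in front of the white bottle with the blue cap; 44 mm above the worktop while the key is up, 36 mm when the key is at its stop and released. z up.
- spare_timer: The fixed timer that stands directly in front of (on the robot's side of) the amber bottle with the black cap. All three timers look the same: a round white housing 72 mm across and 24 mm high with a small dark display on its front and a round key with a soft orange cap, 37 mm across, on a grey collar 41 mm across and 9 mm high, on top. Its origin is the centre of its underside, on the worktop; x points to its vessel, z up.
- spare_key (a joint): How far the key of the timer in front of the amber bottle with the black cap is down, in m: 0 = up (its start), 0.008 = at its stop. It slides straight down against about 2.5 N and stays where it is left; the timer runs from 5 mm. The key's orange cap is sprung on it (1.5 N per mm, 8 mm of give, springs back when released; not counted in this value), so the finger goes about 2 mm deeper than the key while it slides, and past the key's stop the force grows by 1.5 N per mm.
- spare_key_top (a point): Centre of the flat top (32 mm across, 37 mm with its rounded rim) of the orange cap on the key of the timer in front of the amber bottle with the black cap; 44 mm above the worktop while the key is up, 36 mm when the key is at its stop and released. z up.
- staining_jar: Staining jar: square clear jar with violet contents and a round white screw lid, 52 x 52 x 86 mm high, 70 to 100 mm (centres) behind its timer. Loose; origin at the centre of its underside, z up.
- blue_cap_bottle: White round bottle with a blue cap, 33 mm across, 66 mm high, 70 to 100 mm (centres) behind its timer. Loose; origin at the centre of its underside, z up.
- amber_bottle: Amber round bottle with a black cap, 34 mm across, 78 mm high, 70 to 100 mm (centres) behind its timer. Loose; origin at the centre of its underside, z up.
- small_bottle: Small pale bottle with a white cap, 25 mm across, 52 mm high; a bystander. Loose; origin at the centre of its underside, z up.
- cover_box: Small white box with a blue lid, 31 x 31 x 20 mm high; a bystander. Loose; origin at the centre of its underside, z up.
- slide_case: Dark blue closed slide box, 94 x 100 x 37 mm high; a bystander. It lies in front of the fixed microscope, which stands tall (x 0.42 to 0.77, y -0.28 to -0.03) between the places of the timers: go round it on the robot side, or well above it. Loose; origin at the centre of its underside, z up.
There are look-alikes about, which are no part of the job. Leave any red look-alike of the stain_timer alone.

How it is judged:
On the way, in this order (a step that is already met when the one before it is completed fails the run):
1. the key of the staining jar's timer is pressed down (value of joint stain_key above 0.005 m), for 0.2 s.
2. the key of the blue-capped bottle's timer is pressed down (value of joint buffer_key above 0.005 m), for 0.2 s.
At the end, for the whole second after the job is handed in: The keys of the timers in front of the staining jar and of the blue-capped bottle are at least 5 mm down, the key in front of the amber bottle less than 2 mm; the three vessels, the small bottle, the small box and the slide box are upright (0.15 rad) and within 12 mm of where they stood (value of joint each of stain_key, buffer_key above 0.005 m and value of joint spare_key below 0.002 m and distance of each of staining_jar, blue_cap_bottle, amber_bottle, small_bottle, cover_box, slide_case from where it was at the start of the episode below 0.012 m and angle between each of staining_jar, blue_cap_bottle, amber_bottle, small_bottle, cover_box, slide_case's own z axis and vertical below 0.15 rad); the robot touches nothing.
It fails at once if the key of the amber bottle's timer is pressed (2 mm or more) (value of joint spare_key above 0.002 m).
It fails at once if the blue-capped bottle's timer is pressed (3 mm or more) before the staining jar's timer runs (value of joint buffer_key above 0.003 m and value of joint stain_key below 0.005 m).
It fails at once if a timer is pressed hard (over 20 N) (contact force between any of the fingers, the arm and stain_timer above 20 N or contact force between any of the fingers, the arm and buffer_timer above 20 N or contact force between any of the fingers, the arm and spare_timer above 20 N).
It fails at once if a vessel or bystander is lifted, tipped over or moved more than 12 mm (distance of any of staining_jar, blue_cap_bottle, amber_bottle, small_bottle, cover_box, slide_case from where it was at the start of the episode above 0.012 m or angle between any of staining_jar, blue_cap_bottle, amber_bottle, small_bottle, cover_box, slide_case's own z axis and vertical above 0.3 rad).
It also fails if it takes over 56 s, if anything falls off the work surface, if the arm or the gripper's body presses on something with over 40 N, if the wrist force passes 120 N, or if a joint passes its speed limit or range.

ROBOT

A 6-joint arm with a two-finger parallel gripper is mounted at the origin on a cart in front of the work surface, level with it; the furniture and walls round the work are solid. World frame = base frame: x ahead of the robot, y to its left, z up, the work surface at z = 0. Lengths are in m, angles in rad, forces in N, time in s.
With the tool pointing down it reaches from about 0.4 to 0.825 m from the base axis. Payload 7 kg.
Tool frame: the origin (TCP) lies at the centre of the arm's flange, where the gripper is bolted on; the fingertips stand 178 mm ahead of it and the grasp point (between the pads) lies 159 mm ahead of it; z points along the fingers, y is the direction in which the jaws open and shut (so a half turn about z gives the same grasp; the last joint's range is limited). The gripper opens to 88 mm and grips with 3 to 60 N. Pads are 19 mm wide; open, the fingers measure 130 mm over their backs; the gripper's body (78 mm by 193 mm) begins 47 mm behind the grasp point.
Start: joints at [-0.828, 0.359, 0.012, 0, -1.224, -0.288], TCP at [0.296, -0.606, 0.405] pointing down, gripper open.
Joint ranges: [-3.07, 3.07], [-1.43, 2.12], [-1.02, 1.25], [-3.03, 1.67], [-3.05, -0], [-3.03, 3.03]. Speed limits (rad/s): [2.39, 2.39, 3.01, 3.14, 3.14, 3.14].

INTERFACE

Orientations are given as [roll, pitch, yaw] about the fixed x, y, z axes, in that order (R = Rz(yaw) Ry(pitch) Rx(roll)).
In Python, from station import arm gives the robot as it stands.
- The arm moves only by the shell command python3 -m handwheel 'ROWS' [OPENING] [FORCE]. ROWS is JSON, a list of rows, each a list of 4 numbers: the shift along the world's x, y, z in cm, then the turn about the world's z in rad. In form: [[dx, dy, dz, yaw], ...]. A call has 1 to 20 rows; each row shifts and turns the commanded pose from where the row before left it; what a row does not reach is not made up. A row lasts 1/10 s, in which the tool goes at most 50 mm and 8.59 degrees, less where a joint would pass 70% of its speed; a pose out of reach is approached as far as the arm can. A call is refused whole if a number of a shift passes 5 or a number of a turn 0.15, either way. A call with a gripper value outside its range is refused whole. OPENING is the closure, from 0 (fully open) to 1 (shut), set as the call begins (- or left out, the last holds). The fingers move at their own pace and stop on an object; FORCE is the grip in N (left out, the last holds). Time passes only in rows, so rows that do not move let the fingers close. It gives the time, the measured TCP pose, the force and the opening at its end, in the units of the state.
- arm.get_state(): the state, without advancing time (a new reading comes with each control period).
- arm.grab_frame(name): name is "scene" or "top" or "wrist"; returns a dict with "image" (384x512x3 uint8, red, green, blue), "depth" (384x512 float32, m along the optical axis (not along the pixel's ray), 0 where there is no reading), "vfov" (degrees; the focal length in pixels is half the picture's height over the tangent of half this angle, whatever the lens; pixels are square), "cx", "cy" (the principal point, pixels), "rvec" (rotation vector, rad) and "tvec" (3), from world to camera coordinates, as OpenCV has them. Camera axes: x right, y down, z forward; pixel columns grow to the right and rows downward; lengths in m; the calibration is good to about 2 mm. A picture is of the moment at which its call begins.
- arm.job_done(): hands the job in, once; it reports no verdict.
The state is a dict: "t": time; "q": joint angles; "qd": joint speeds; "joint_efforts": joint torques, N m; "eef_pos": TCP position; "ee_rot": TCP orientation; "force": force on the tool from outside, world axes, zero at the start; "moment": the same for the moment, N m; "width": finger opening in m.
Only numpy, scipy, OpenCV 4.12 (cv2) and the standard library are available. Lean on these libraries where they do the work, as an engineer would, in place of code of your own. Each camera call takes 0.05 s, during which the arm holds its last target.

## Working session

There is one attempt and no reset: what is moved stays moved. The work goes in short steps, Python scripts to look and compute and a shell command to move; the robot and the scene stay as the last step left them, time stands still between calls to the robot, and variables do not carry over. Pictures are saved under pics/ and viewed, and the job is handed in when it is done.

```bash
mkdir -p pics; ls
cat > h.py <<'E'
import numpy as np, cv2, pickle
from station import arm
def grab(n,tag):
    f=arm.grab_frame(n); pickle.dump(f,open(f'{tag}_{n}.pkl','wb'))
    cv2.imwrite(f'pics/{tag}_{n}.png',cv2.resize(f['image'][:,:,::-1],(800,600),interpolation=cv2.INTER_CUBIC)); return f
def ray(f,u,v):
    fl=192/np.tan(np.radians(f['vfov'])/2); R,_=cv2.Rodrigues(np.array(f['rvec'],float)); t=np.array(f['tvec'],float).ravel()
    d=R.T@np.array([(u-f['cx'])/fl,(v-f['cy'])/fl,1]); return -R.T@t,d
def plane(f,u,v,z):
    c,d=ray(f,u,v); return c+d*(z-c[2])/d[2]
def proj(f,p):
    fl=192/np.tan(np.radians(f['vfov'])/2); R,_=cv2.Rodrigues(np.array(f['rvec'],float)); q=R@np.array(p)+np.array(f['tvec']).ravel()
    return fl*q[0]/q[2]+f['cx'],fl*q[1]/q[2]+f['cy']
E
python3 - <<'E'
from h import *
for n in ['scene','top','wrist']:
    f=grab(n,'a'); print(n,f['vfov'],ray(f,256,192))
print(arm.get_state())
E
```

```text
pics
scene 57.9898000282366 (array([-0.12066702,  0.8895085 ,  0.54296559]), array([ 0.48133495, -0.79256993, -0.37607158]))
top 43.46266516184106 (array([ 0.18493966, -0.03791742,  1.62639913]), array([ 0.20195221, -0.01688948, -0.97927571]))
wrist 62.35014907231377 (array([ 0.22131699, -0.64332541,  0.38328741]), array([ 0.26606186,  0.13410593, -0.95461014]))
{'t': 0.15, 'q': array([-8.27929863e-01,  3.59200456e-01,  1.12607024e-02, -2.62611588e-04,
       -1.22414604e+00, -2.88104720e-01]), 'qd': array([ 0.00123085, -0.00110053,  0.0009393 ,  0.00047982, -0.00147779,
       -0.00052766]), 'joint_efforts': array([ 1.90960013e-04, -5.83274925e+01,  2.93290097e+01,  7.00104922e+00,
        8.83437926e-03, -9.86817531e-05]), 'eef_pos': array([ 0.29641683, -0.60625388,  0.40394675]), 'ee_rot': array([ 3.14028618e+00, -1.29686672e-04, -2.68692021e+00]), 'force': array([-0.89528408, -0.12349267,  1.09363413]), 'moment': array([-0.02815931, -0.00557834,  0.04054176]), 'width': 0.08749012831330451}
```

View pics/a_scene.png

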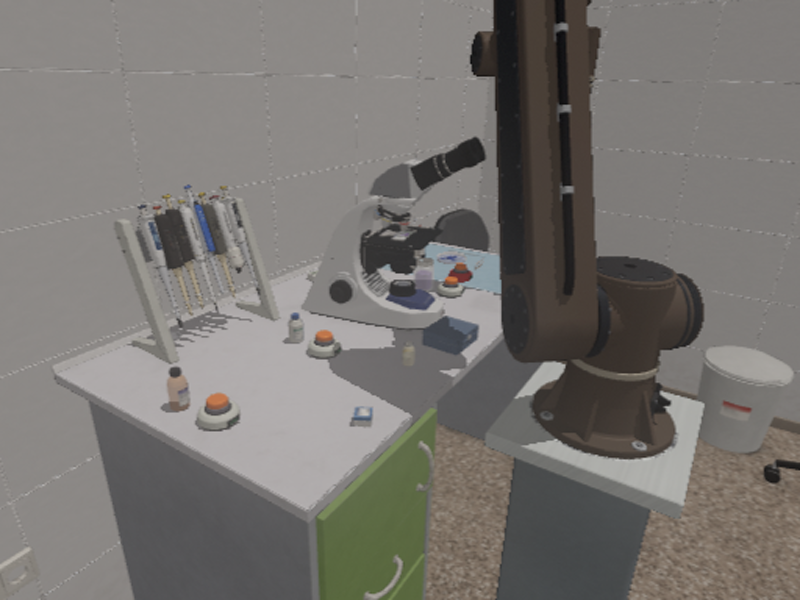

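View pics/a_top.png

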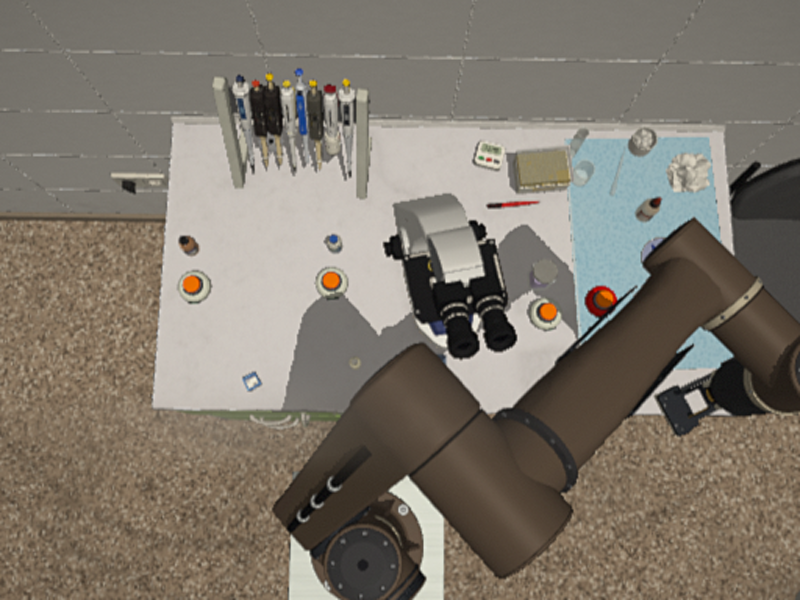

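View pics/a_wrist.png

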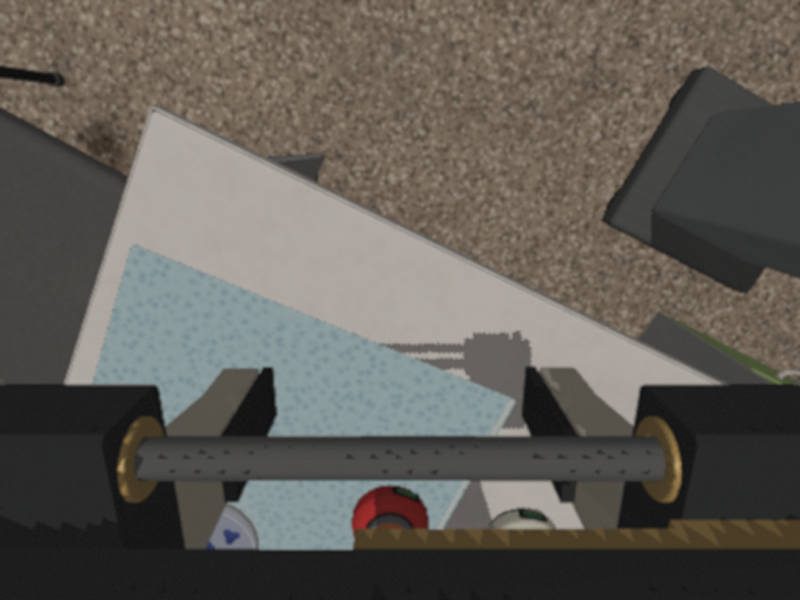

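The top view (800x600) shows these candidates:
- (546,312): white timer with the violet jar behind it at (544,272). This is the stain timer.
- (331,282): white timer with the blue-capped bottle at (333,242). This is the buffer timer.
- (192,286): timer with the amber bottle at (188,244). Forbidden.
- (600,301): red look-alike on the blue mat. Leave alone.

Next I'll measure the cap centres and check the choice in crops.

Run:
```python
from h import *
f=pickle.load(open('a_top.pkl','rb'));g=pickle.load(open('a_scene.pkl','rb'))
for nm,F in (('top',f),('scene',g)):
    hsv=cv2.cvtColor(F['image'],cv2.COLOR_RGB2HSV)
    m=cv2.inRange(hsv,(5,170,130),(18,255,255))
    n,l,s,c=cv2.connectedComponentsWithStats(m)
    for i in range(1,n):
        if s[i,4]>15:
            p=plane(F,*c[i],.041 if nm=='scene' else .043); u,v=c[i].astype(int); print(nm,s[i],c[i].round(1),p.round(4))
# other things on top
for nm,u,v,z in [('jar',544,272,.086),('blue',333,242,.066),('amber',188,244,.078),('small',355,362,.052),('box',252,381,.02)]:
    print(nm,plane(f,u*.64,v*.64,z).round(3))
cr=cv2.resize(f['image'][140:260,270:420,::-1],None,fx=5,fy=5,interpolation=cv2.INTER_CUBIC)[:600,:750]
cv2.imwrite('pics/crop1.png',cr)
cr=cv2.resize(g['image'][140:260,170:330,::-1],None,fx=5,fy=5,interpolation=cv2.INTER_CUBIC)[:600,:800]
cv2.imwrite('pics/crop2.png',cr)
```

```text
top [207 174  10  11  86] [211.4 178.9] [0.5547 0.0855 0.043 ]
top [117 177  11  10  86] [122.2 181.4] [0.5422 0.3842 0.043 ]
top [383 185  10  11  83] [387.3 190. ] [ 0.5237 -0.5083  0.043 ]
top [346 194  10  11  89] [350.4 198.8] [ 0.4922 -0.3826  0.043 ]
jar [ 0.567 -0.368  0.086]
blue [0.632 0.08  0.066]
amber [0.62  0.386 0.078]
small [0.376 0.028 0.052]
box [0.336 0.248 0.02 ]
```

View pics/crop1.png

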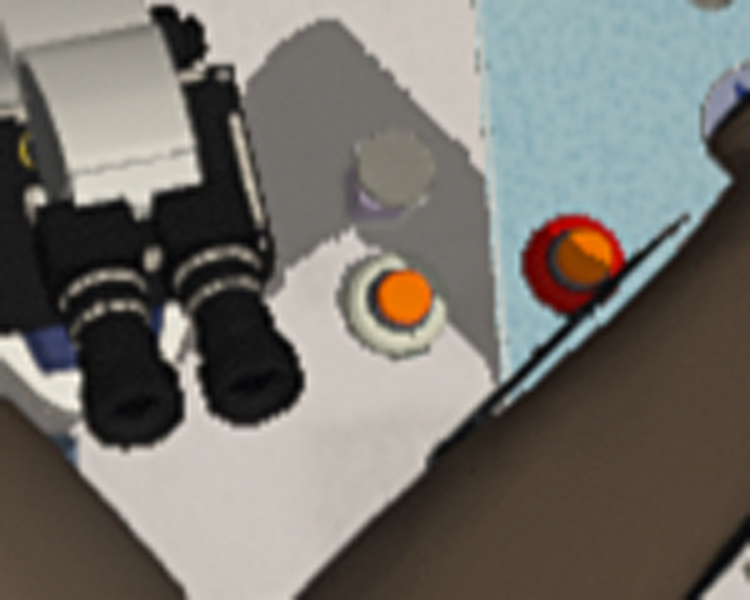

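View pics/crop2.png

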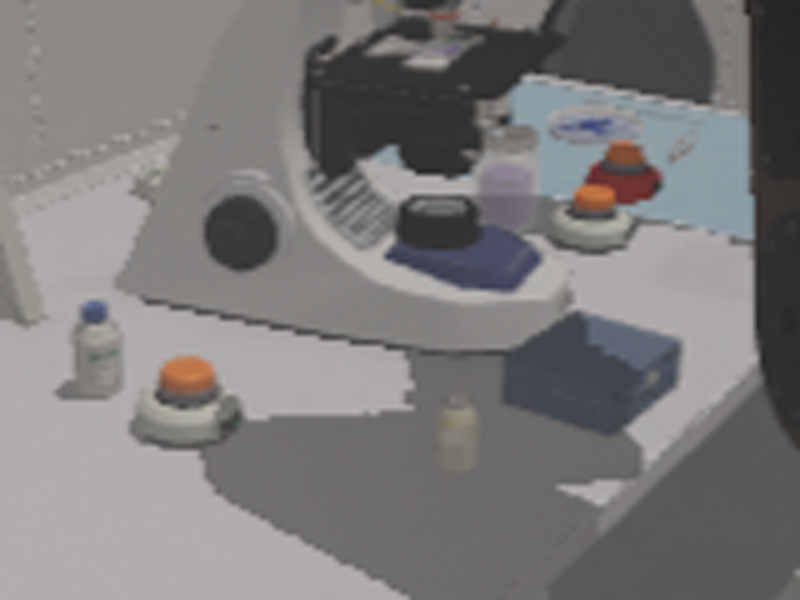

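The crops confirm the choice. The stain timer is the white housing directly in front of the violet jar; the red one stands on the mat to its right, with no vessel. Next I check clearances around the microscope.

Run:
```python
from h import *
for nm in('top','scene'):
    f=pickle.load(open(f'a_{nm}.pkl','rb'))
    v,u=np.mgrid[:384,:512]; fl=192/np.tan(np.radians(f['vfov'])/2)
    D=f['depth'];R,_=cv2.Rodrigues(np.array(f['rvec'],float))
    P=(np.stack([(u-f['cx'])/fl*D,(v-f['cy'])/fl*D,D],-1)-np.array(f['tvec']).ravel())@R
    P=P[D>0]
    M=P[(P[:,0]>.40)&(P[:,0]<.8)&(P[:,1]>-.33)&(P[:,1]<0.02)&(P[:,2]>.06)]
    if nm=='top': M=M[M[:,0]>.38]
    for lo in np.arange(.06,.6,.06):
        q=M[(M[:,2]>=lo)&(M[:,2]<lo+.06)]
        if len(q)>5: print(nm,round(lo,2),len(q),'x',q[:,0].min().round(3),q[:,0].max().round(3),'y',q[:,1].min().round(3),q[:,1].max().round(3))
```

```text
top 0.06 526 x 0.438 0.799 y -0.33 0.019
top 0.12 242 x 0.595 0.8 y -0.18 0.018
top 0.18 1209 x 0.432 0.687 y -0.27 -0.065
top 0.24 482 x 0.524 0.657 y -0.185 -0.087
top 0.3 405 x 0.42 0.593 y -0.19 -0.108
top 0.36 1813 x 0.4 0.554 y -0.237 -0.113
scene 0.06 1154 x 0.443 0.795 y -0.214 0.02
scene 0.12 879 x 0.466 0.799 y -0.222 0.02
scene 0.18 1042 x 0.429 0.667 y -0.269 -0.063
scene 0.24 572 x 0.475 0.638 y -0.205 -0.085
scene 0.3 630 x 0.402 0.575 y -0.209 -0.103
scene 0.36 331 x 0.4 0.535 y -0.224 -0.111
```

```bash
python3 -m handwheel '[[1.5,1.6,0,0.15],[1.5,1.6,0,0.15],[1.5,1.6,0,0.15],[1.5,1.6,0,0.15],[1.5,1.6,0,0.15],[1.5,1.6,0,0.15],[1.5,1.6,0,0.15],[1.5,1.6,0,0.066],[1.5,1.6,0,0],[1.5,1.6,0,0],[0,0,0,0],[0,0,0,0],[0,0,0,0]]' 1 10
python3 - <<'E'
from h import *
for n in ['scene','top','wrist']: grab(n,'b')
s=arm.get_state(); print({k:np.round(s[k],3) for k in('t','q','eef_pos','ee_rot','force','width')})
E
```

```text
t: 1.45
eef_pos: [0.4461, -0.4467, 0.4045]
ee_rot: [3.141, 0.0, -1.571]
force: [-0.5, -0.3, -0.6]
width: 0.0004
{'t': np.float64(1.6), 'q': array([-0.478,  0.288, -0.09 ,  0.   , -1.193,  0.477]), 'eef_pos': array([ 0.446, -0.447,  0.405]), 'ee_rot': array([ 3.141,  0.   , -1.572]), 'force': array([0.935, 0.131, 0.064]), 'width': np.float64(0.001)}
```

View pics/b_top.png

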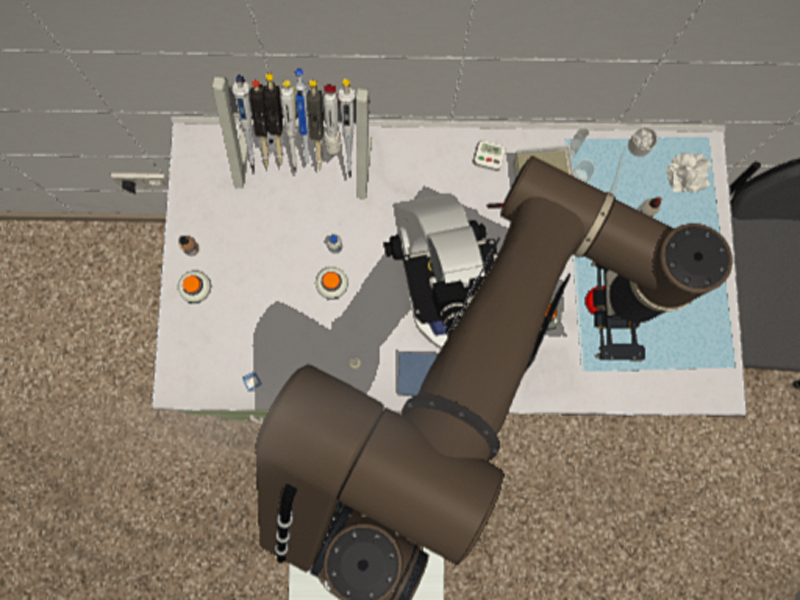

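View pics/b_scene.png

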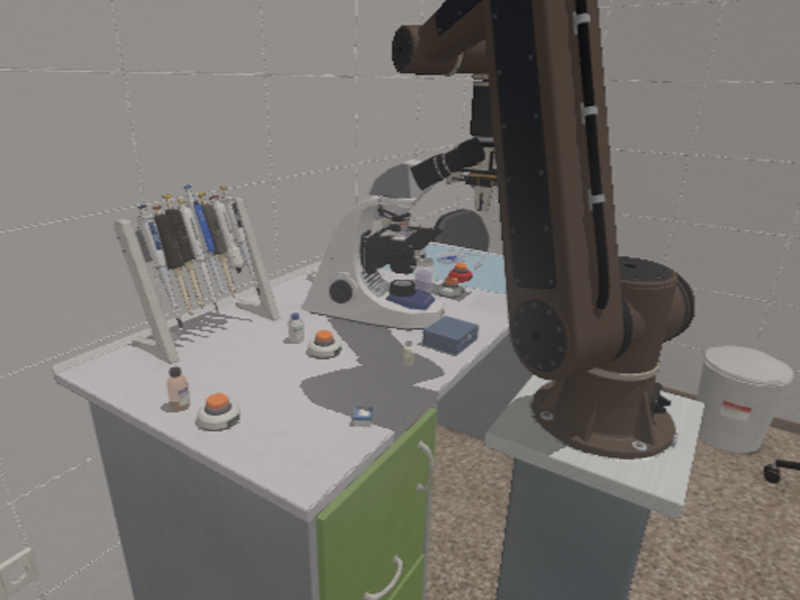

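View pics/b_wrist.png

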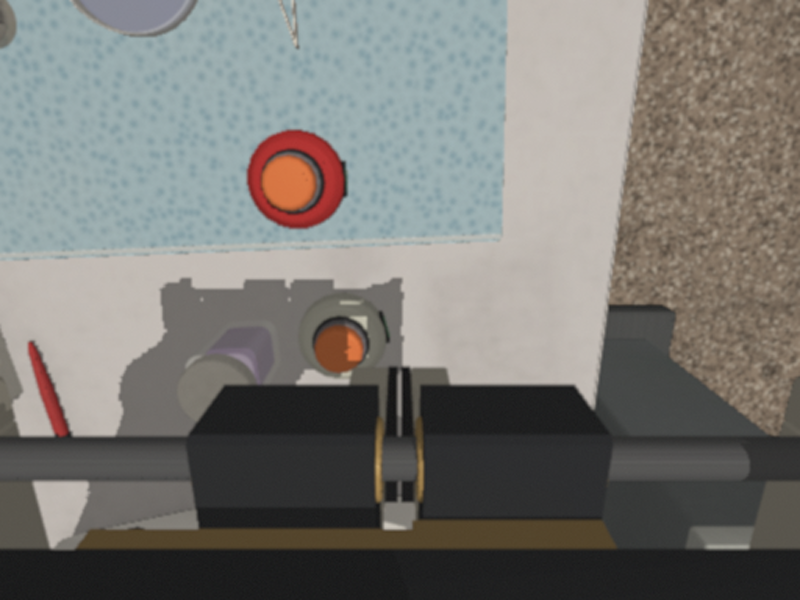

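Run:
```python
from h import *
def cloud(f):
    v,u=np.mgrid[:384,:512]; fl=192/np.tan(np.radians(f['vfov'])/2)
    D=f['depth'];R,_=cv2.Rodrigues(np.array(f['rvec'],float))
    return (np.stack([(u-f['cx'])/fl*D,(v-f['cy'])/fl*D,D],-1)-np.array(f['tvec']).ravel())@R
S=cloud(pickle.load(open('b_scene.pkl','rb')));T=cloud(pickle.load(open('b_top.pkl','rb')))
for u,v in [(405,30),(405,50),(405,70),(430,50),(430,72),(460,65),(470,72),(480,100),(480,130)]: print('S',u,v,S[int(v*.64),int(u*.64)].round(3))
for u,v in [(450,430),(470,370),(490,310),(520,240),(540,180),(590,200),(600,220),(640,260),(697,257)]: print('T',u,v,T[int(v*.64),int(u*.64)].round(3))
```

```text
S 405 30 [ 0.551 -0.207  0.64 ]
S 405 50 [ 0.551 -0.209  0.601]
S 405 70 [ 0.551 -0.211  0.564]
S 430 50 [ 0.491 -0.212  0.6  ]
S 430 72 [ 0.519 -0.266  0.559]
S 460 65 [ 0.469 -0.311  0.576]
S 470 72 [ 0.47  -0.365  0.561]
S 480 100 [ 0.454 -0.402  0.499]
S 480 130 [ 0.449 -0.404  0.431]
T 450 430 [ 0.212 -0.107  0.805]
T 470 370 [ 0.282 -0.131  0.774]
T 490 310 [ 0.356 -0.16   0.746]
T 520 240 [ 0.461 -0.207  0.689]
T 540 180 [ 0.556 -0.243  0.654]
T 590 200 [ 0.529 -0.312  0.651]
T 600 220 [ 0.502 -0.325  0.652]
T 640 260 [ 0.449 -0.38   0.639]
T 697 257 [ 0.446 -0.447  0.669]
```

```bash
cat > clr.py <<'E'
from h import *
def cloud(f):
    v,u=np.mgrid[:384,:512]; fl=192/np.tan(np.radians(f['vfov'])/2)
    D=f['depth'];R,_=cv2.Rodrigues(np.array(f['rvec'],float))
    return (np.stack([(u-f['cx'])/fl*D,(v-f['cy'])/fl*D,D],-1)-np.array(f['tvec']).ravel())@R
M=[]
for n in('top','scene'):
    P=cloud(pickle.load(open(f'a_{n}.pkl','rb'))).reshape(-1,3)
    M.append(P[(P[:,0]>.39)&(P[:,0]<.8)&(P[:,1]>-.29)&(P[:,1]<-.02)&(P[:,2]>.15)&(P[:,2]<.45)])
M=np.vstack(M)
L2,L3,h=.6,.46,.3
def seg(P,a,b):
    t=np.clip((P-a)@(b-a)/((b-a)@(b-a)),0,1); return np.linalg.norm(P-(a+t[:,None]*(b-a)),axis=1)
def clear(x,y,zt):
    r=np.hypot(x,y); q1=np.arctan2(y,x)+np.arcsin(.192/r); f=np.sqrt(r*r-.192**2)
    e=np.array([np.cos(q1),np.sin(q1),0]); l=np.array([-np.sin(q1),np.cos(q1),0]); k=np.array([0,0,1.])
    z=zt+.195; d=np.hypot(f,z-h)
    w=np.arccos((d*d+L3**2-L2**2)/(2*d*L3))-np.arctan2(z-h,f)
    W=f*e+z*k; E=W-L3*np.cos(w)*e+L3*np.sin(w)*k
    T=W-.192*l
    out=[]
    for a,b,rad in [(T,W+.03*l,.047),(W,W+.3*(E-W)/L3,.06),(T,T-.195*k,.047)]:
        s=seg(M,a,b)-rad; out.append((s.min(),M[s.argmin()]))
    return q1,out
if __name__=='__main__':
    for X in range(40,60,2):
        q=M[(M[:,0]*100>=X)&(M[:,0]*100<X+2)]
        print(X,[ (round(q[(q[:,1]>=y)&(q[:,1]<y+.03)][:,2].max(),3) if ((q[:,1]>=y)&(q[:,1]<y+.03)).any() else 0) for y in np.arange(-.29,-.05,.03)])
    for p in [(.492,-.383),(.46,-.425),(.45,-.41),(.492,-.433),(.44,-.383),(.53,-.42)]:
        q,o=clear(*p,.212); print(p,round(q,3),[(round(s,3),m.round(2)) for s,m in o])
E
python3 clr.py
```

```text
40 [0, np.float64(0.416), np.float64(0.42), np.float64(0.405), np.float64(0.411), np.float64(0.401), 0, 0]
42 [0, np.float64(0.39), np.float64(0.405), np.float64(0.401), np.float64(0.402), np.float64(0.401), np.float64(0.214), 0]
44 [0, np.float64(0.391), np.float64(0.4), np.float64(0.396), np.float64(0.396), np.float64(0.396), np.float64(0.215), 0]
46 [np.float64(0.215), np.float64(0.209), np.float64(0.394), np.float64(0.391), np.float64(0.391), np.float64(0.385), np.float64(0.215), np.float64(0.206)]
48 [np.float64(0.218), np.float64(0.209), np.float64(0.384), np.float64(0.383), np.float64(0.384), np.float64(0.384), np.float64(0.217), np.float64(0.209)]
50 [np.float64(0.217), np.float64(0.216), np.float64(0.211), np.float64(0.384), np.float64(0.383), np.float64(0.382), np.float64(0.217), np.float64(0.217)]
52 [np.float64(0.207), np.float64(0.217), np.float64(0.212), np.float64(0.38), np.float64(0.378), np.float64(0.373), np.float64(0.31), np.float64(0.217)]
54 [0, np.float64(0.218), np.float64(0.213), np.float64(0.371), np.float64(0.368), np.float64(0.365), np.float64(0.339), np.fl
[... 638 characters left out ...]
 -0.41) -0.418 [(np.float64(-0.011), array([ 0.53, -0.19,  0.38])), (np.float64(-0.013), array([ 0.49, -0.22,  0.38])), (np.float64(0.097), array([ 0.48, -0.27,  0.21]))]
(0.492, -0.433) -0.424 [(np.float64(0.021), array([ 0.55, -0.19,  0.36])), (np.float64(0.021), array([ 0.54, -0.19,  0.37])), (np.float64(0.116), array([ 0.48, -0.27,  0.21]))]
(0.44, -0.383) -0.381 [(np.float64(-0.022), array([ 0.51, -0.2 ,  0.38])), (np.float64(-0.033), array([ 0.51, -0.2 ,  0.38])), (np.float64(0.073), array([ 0.48, -0.27,  0.21]))]
(0.53, -0.42) -0.382 [(np.float64(0.029), array([ 0.56, -0.19,  0.35])), (np.float64(0.024), array([ 0.56, -0.19,  0.35])), (np.float64(0.109), array([ 0.5 , -0.27,  0.21]))]
```

Run:
```python
from clr import *
# refine timer / red / jar from wrist view
f=pickle.load(open('b_wrist.pkl','rb'))
hsv=cv2.cvtColor(f['image'],cv2.COLOR_RGB2HSV)
m=cv2.inRange(hsv,(3,150,90),(18,255,255)); n,l,s,c=cv2.connectedComponentsWithStats(m)
for i in range(1,n):
    if s[i,4]>100: print(s[i],c[i].round(1),plane(f,*c[i],.044).round(4))
print('jar lid',plane(f,218*.64,386*.64,.086).round(3))
for p in [(.53,-.42),(.535,-.412),(.54,-.405),(.525,-.424)]:
    q,o=clear(*p,.213); v=np.array([.492,-.383])-p; far=np.array(p)-v
    print(p,np.linalg.norm(v).round(3),far.round(3),'jaw ang',np.degrees(np.arctan2(v[1],v[0])).round(1),[round(s,3) for s,m in o],'red',np.linalg.norm(far-[.524,-.508]).round(3))
```

```text
[167 100  35  35 975] [183.8 117. ] [ 0.5198 -0.5065  0.044 ]
[202 209  30  29 681] [216.5 222.9] [ 0.4901 -0.3871  0.044 ]
jar lid [ 0.566 -0.378  0.086]
(0.53, -0.42) 0.053 [ 0.568 -0.457] jaw ang 135.8 [np.float64(0.03), np.float64(0.025), np.float64(0.109)] red 0.067
(0.535, -0.412) 0.052 [ 0.578 -0.441] jaw ang 146.0 [np.float64(0.029), np.float64(0.021), np.float64(0.102)] red 0.086
(0.54, -0.405) 0.053 [ 0.588 -0.427] jaw ang 155.4 [np.float64(0.028), np.float64(0.018), np.float64(0.097)] red 0.103
(0.525, -0.424) 0.053 [ 0.558 -0.465] jaw ang 128.8 [np.float64(0.03), np.float64(0.026), np.float64(0.112)] red 0.055
```

The elbow tube and forearm would hit or graze the microscope head if I pressed with the closed fingertips straight over the stain timer. I'll press with one fingertip of the open gripper instead, which puts the TCP about 53 mm further from the microscope.

```bash
python3 -m handwheel '[[1.4,0.4,0,-0.15],[1.4,0.4,0,-0.15],[1.4,0.4,0,-0.15],[1.4,0.4,0,-0.15],[1.4,0.4,0,-0.15],[1.25,0.45,0,-0.035],[0,0,-2,0],[0,0,-2,0],[0,0,-2,0],[0,0,-2,0],[0,0,-2,0],[0,0,0,0],[0,0,0,0]]' 0 10
python3 - <<'E'
from h import *
for n in ['scene','top','wrist']: grab(n,'c')
s=arm.get_state(); print({k:np.round(s[k],3) for k in('t','q','eef_pos','ee_rot','force','width')})
E
```

```text
t: 2.9
eef_pos: [0.5289, -0.4224, 0.3049]
ee_rot: [3.141, -0.001, -2.356]
force: [0.6, -0.1, 1.2]
width: 0.0874
{'t': np.float64(3.05), 'q': array([-0.386,  0.432, -0.11 ,  0.   , -1.027, -0.399]), 'eef_pos': array([ 0.529, -0.422,  0.306]), 'ee_rot': array([-3.139e+00,  1.000e-03, -2.356e+00]), 'force': array([-0.249,  0.087, -0.499]), 'width': np.float64(0.088)}
```

View pics/c_top.png

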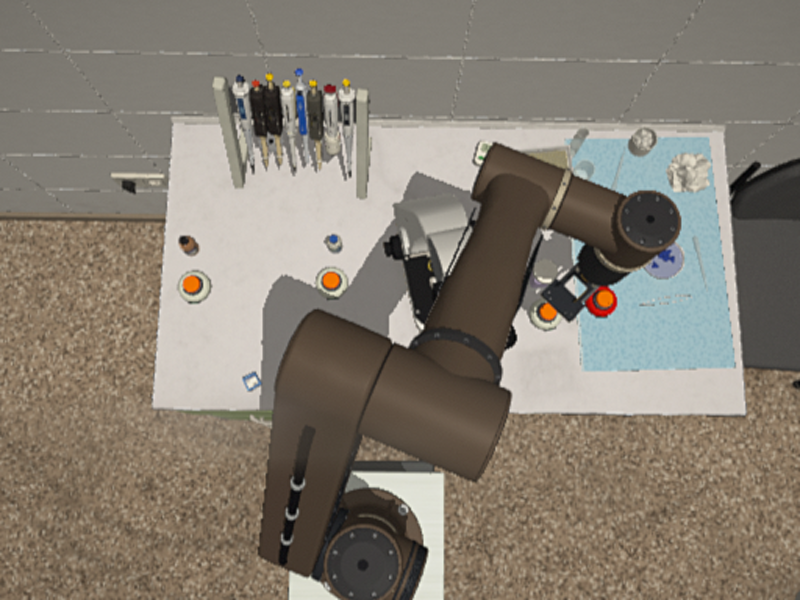

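View pics/c_scene.png

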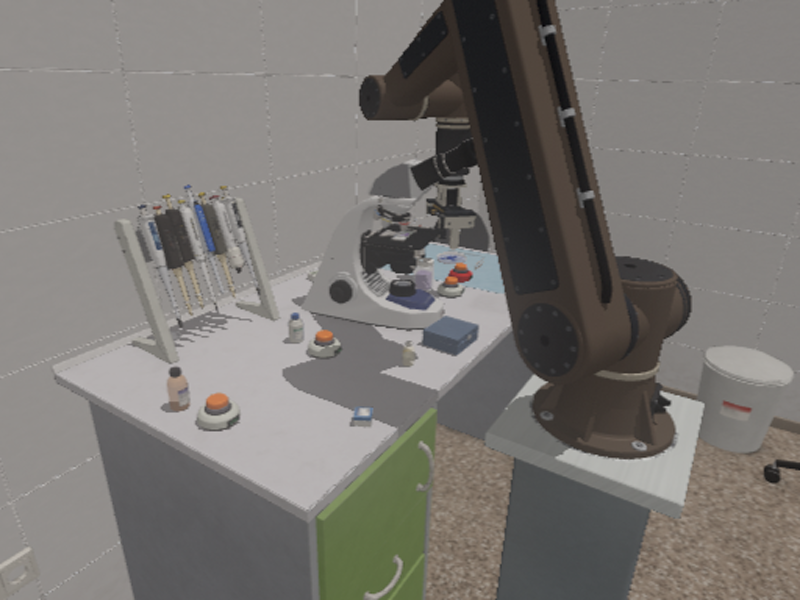

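View pics/c_wrist.png

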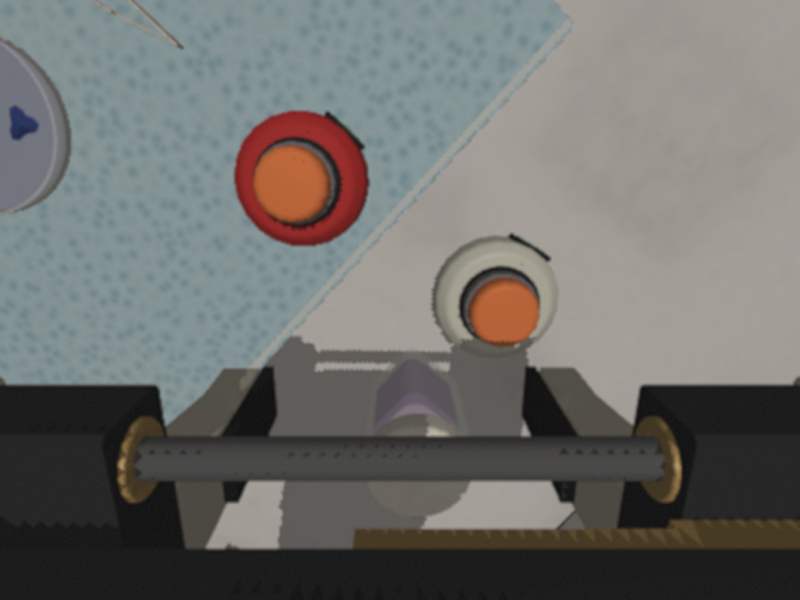

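Run:
```python
from clr import *
f=pickle.load(open('c_wrist.pkl','rb')); print(ray(f,256,192))
for p in [(.4915,-.385,.128),(.498,-.391,.128),(.566,-.46,.128),(.559,-.453,.128),(.491,-.385,.044),(.566,-.46,.044)]: print(p,np.round(np.array(proj(f,p))/.64))
hsv=cv2.cvtColor(f['image'],cv2.COLOR_RGB2HSV)
m=cv2.inRange(hsv,(3,150,90),(18,255,255)); n,l,s,c=cv2.connectedComponentsWithStats(m)
for i in range(1,n):
    if s[i,4]>500: print(s[i],c[i].round(1),plane(f,*c[i],.044).round(4))
g=pickle.load(open('c_top.pkl','rb'))
hsv=cv2.cvtColor(g['image'],cv2.COLOR_RGB2HSV)
m=cv2.inRange(hsv,(5,170,130),(18,255,255)); n,l,s,c=cv2.connectedComponentsWithStats(m)
for i in range(1,n):
    if s[i,4]>40: print('top',s[i],c[i].round(1),plane(g,*c[i],.0435).round(4))
# arm underside from scene
S=cloud(pickle.load(open('c_scene.pkl','rb')))
for u,v in [(372,80),(372,95),(372,112),(372,116),(400,112),(400,116),(420,115),(440,115)]: print(u,v,S[int(v*.64),int(u*.64)].round(3))
q,o=clear(.5285,-.4225,.213); print(o, clear(.5285,-.4225,.305)[1])
```

```text
(array([ 0.47009153, -0.48175256,  0.28550509]), array([ 0.21039797,  0.21130728, -0.95453432]))
(0.4915, -0.385, 0.128) [550. 393.]
(0.498, -0.391, 0.128) [525. 394.]
(0.566, -0.46, 0.128) [251. 391.]
(0.559, -0.453, 0.128) [279. 391.]
(0.491, -0.385, 0.044) [504. 315.]
(0.566, -0.46, 0.044) [298. 314.]
[ 161   93   50   49 1900] [185.6 117.5] [ 0.5195 -0.5062  0.044 ]
[ 301  178   43   43 1458] [322.  199.4] [ 0.4902 -0.3865  0.044 ]
top [207 174  10  11  86] [211.4 178.9] [0.5546 0.0855 0.0435]
top [117 177  11  10  87] [122.3 181.4] [0.5422 0.3839 0.0435]
top [382 185  11  12 103] [386.9 190.5] [ 0.5219 -0.5068  0.0435]
top [346 194  10  11  81] [350.4 199.1] [ 0.4909 -0.3822  0.0435]
372 80 [ 0.616 -0.179  0.542]
372 95 [ 0.611 -0.172  0.513]
372 112 [ 0.613 -0.176  0.477]
372 116 [ 0.614 -0.178  0.467]
400 112 [ 0.565 -0.218  0.477]
400 116 [ 0.573 -0.231  0.466]
420 115 [ 0.552 -0.282  0.468]
440 115 [ 0.533 -0.347  0.466]
[(np.float64(0.03069569617184767), array([ 0.56383064, -0.18802149,  0.3545053 ])), (np.float64(0.026154653571974537), array([ 0.55323542, -0.18982063,  0.36165294])), (np.float64(0.11100358698605055), array([ 0.49597863, -0.26806831,  0.2053615 ]))] [(np.float64(0.10214767029326678), array([ 0.53885464, -0.19107735,  0.37267992])), (np.float64(0.0914384555243016), array([ 0.53885464, -0.19107735,  0.37267992])), (np.float64(0.13863950908727596), array([ 0.48286679, -0.2702481 ,  0.20908861]))]
```

```bash
python3 -m handwheel '[[0,0,-1.5,0],[0,0,-1.5,0],[0,0,-1.5,0],[0,0,-1,0],[0,0,-1,0],[0,0,-0.7,0],[0,0,0,0],[0,0,0,0],[0,0,0,0]]' - 10
python3 - <<'E'
from h import *
for n in ['scene','wrist','top']: f=grab(n,'d')
s=arm.get_state(); print({k:np.round(s[k],4) for k in('t','eef_pos','ee_rot','force','width')})
E
```

```text
t: 3.95
eef_pos: [0.5292, -0.422, 0.2333]
ee_rot: [-3.141, 0.0, -2.356]
force: [-0.1, -0.1, -0.0]
width: 0.0875
{'t': np.float64(4.1), 'eef_pos': array([ 0.5291, -0.4219,  0.2333]), 'ee_rot': array([-3.1407e+00,  4.0000e-04, -2.3557e+00]), 'force': array([ 0.1337,  0.2434, -0.1749]), 'width': np.float64(0.0879)}
```

View pics/d_wrist.png

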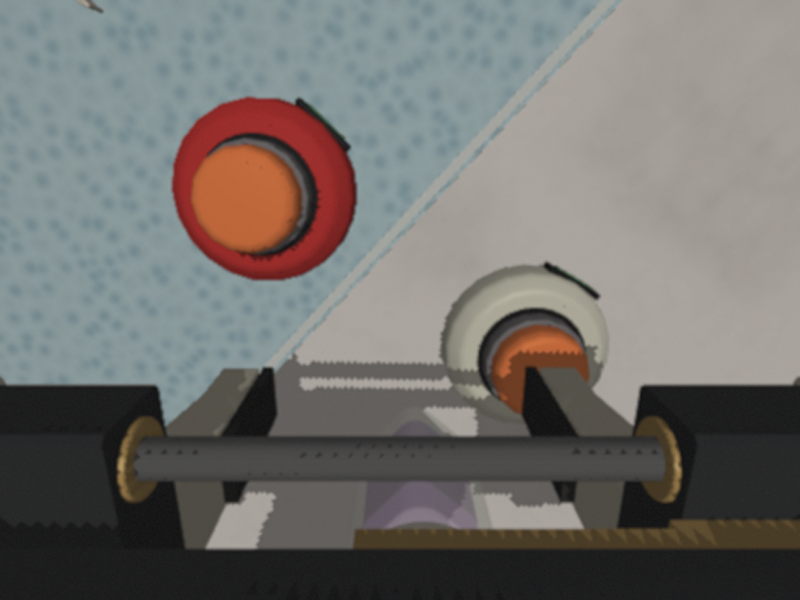

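View pics/d_scene.png

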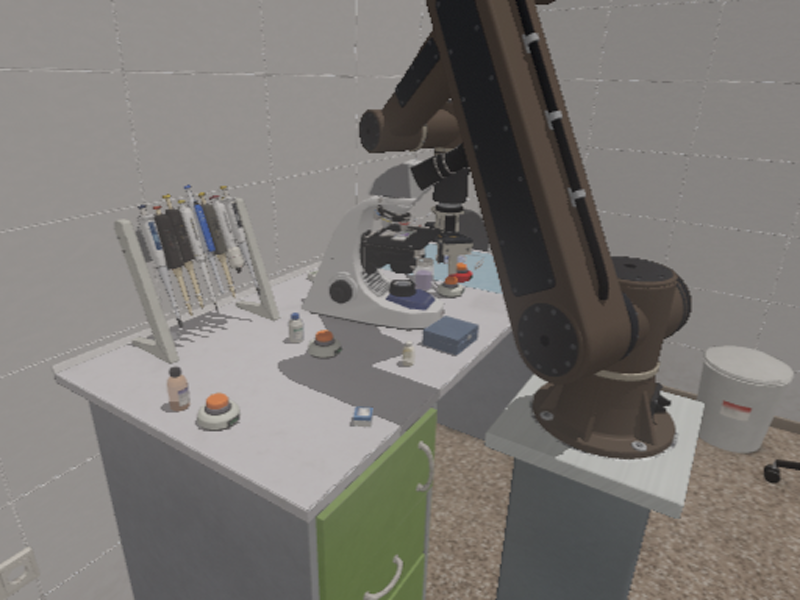

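The open right fingertip (545,370 in the wrist view) hangs over the orange cap of the white timer in front of the jar. The elbow (375,130 in the scene view) is still above the microscope head. Pressing slowly.

```bash
python3 -m handwheel '[[0,0,-0.4,0],[0,0,-0.4,0],[0,0,-0.3,0],[0,0,-0.2,0],[0,0,0,0],[0,0,0,0]]'; python3 -m handwheel '[[0,0,-0.2,0],[0,0,-0.1,0],[0,0,0,0],[0,0,0,0]]'
```

```text
t: 4.7
eef_pos: [0.5289, -0.4218, 0.2196]
ee_rot: [3.141, -0.0, -2.356]
force: [-0.4, 0.3, 1.4]
width: 0.0874
t: 5.1
eef_pos: [0.5289, -0.4219, 0.2167]
ee_rot: [3.141, -0.0, -2.356]
force: [-0.6, 0.5, 1.1]
width: 0.0873
```

```bash
python3 -m handwheel '[[0,0,-0.2,0],[0,0,0,0],[0,0,0,0]]'; python3 -m handwheel '[[0,0,-0.2,0],[0,0,0,0],[0,0,0,0]]'; python3 -m handwheel '[[0,0,-0.1,0],[0,0,0,0],[0,0,0,0]]'
```

```text
t: 5.4
eef_pos: [0.529, -0.4219, 0.2146]
ee_rot: [3.142, -0.0, -2.356]
force: [0.1, 0.9, 0.9]
width: 0.0879
t: 5.7
eef_pos: [0.529, -0.4219, 0.2127]
ee_rot: [-3.142, 0.0, -2.356]
force: [-0.2, 0.6, 3.1]
width: 0.0876
t: 6.0
eef_pos: [0.529, -0.4219, 0.2118]
ee_rot: [-3.141, 0.0, -2.356]
force: [-0.2, -0.3, 4.9]
width: 0.0876
```

Force is now rising past the sliding level, so the key is at its stop. Lifting to look.

```bash
python3 -m handwheel '[[0,0,0,0],[0,0,0.5,0],[0,0,1,0],[0,0,1.5,0],[0,0,2,0],[0,0,2,0],[0,0,2.4,0],[0,0,0,0],[0,0,0,0]]'
python3 - <<'E'
from h import *
for n in ['wrist','top']: f=grab(n,'e')
f=pickle.load(open('e_wrist.pkl','rb')); g=pickle.load(open('c_wrist.pkl','rb'))
for nm,F in(('before',g),('after',f)):
    hsv=cv2.cvtColor(F['image'],cv2.COLOR_RGB2HSV)
    m=cv2.inRange(hsv,(3,150,90),(18,255,255)); n,l,s,c=cv2.connectedComponentsWithStats(m)
    R,_=cv2.Rodrigues(np.array(F['rvec'],float)); t=np.array(F['tvec']).ravel(); fl=192/np.tan(np.radians(F['vfov'])/2)
    for i in range(1,n):
        if s[i,4]>500:
            er=cv2.erode((l==i).astype(np.uint8),np.ones((9,9)));v,u=np.nonzero(er); D=F['depth'][v,u]
            P=(np.stack([(u-F['cx'])/fl*D,(v-F['cy'])/fl*D,D],-1)-t)@R
            print(nm,s[i],np.median(P,0).round(4))
E
```

```text
t: 6.9
eef_pos: [0.5291, -0.4218, 0.3074]
ee_rot: [-3.139, 0.001, -2.356]
force: [0.1, -0.2, 0.4]
width: 0.0875
before [ 161   93   50   49 1900] [ 0.5192 -0.506   0.0449]
before [ 301  178   43   43 1458] [ 0.4901 -0.3861  0.0433]
after [ 161   93   49   49 1879] [ 0.5192 -0.506   0.0449]
after [ 299  175   43   42 1418] [ 0.4903 -0.3855  0.0353]
```

View pics/e_wrist.png

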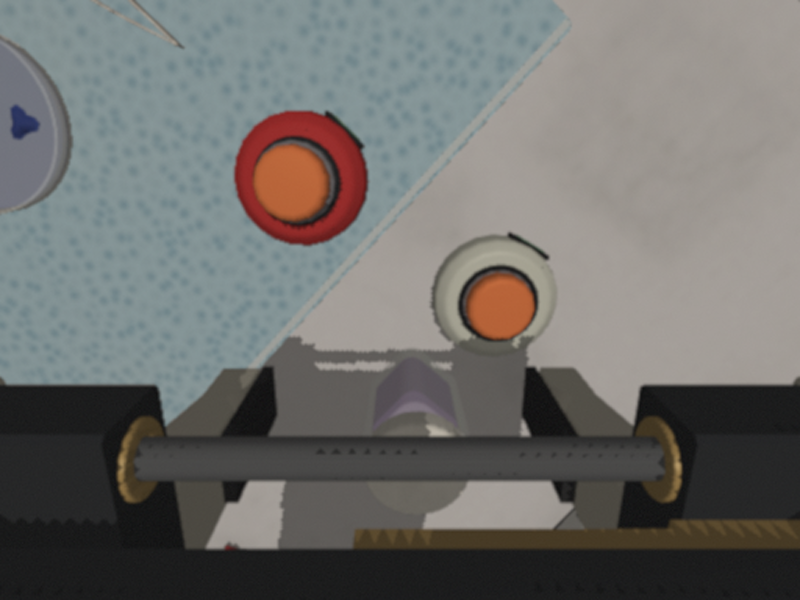

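View pics/e_top.png

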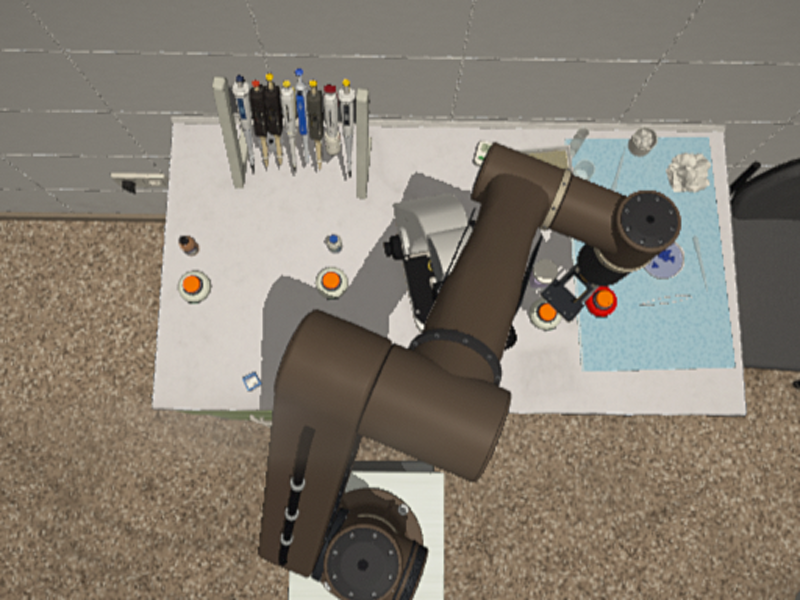

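The stain cap top dropped from 43.3 to 35.3 mm, so its key is fully down. The red one is unchanged and the jar has not moved. Next I go well above the microscope to the buffer timer, with the fingers closed.

```bash
python3 -m handwheel '[[0,0,1,0],[0,0,2,0],[0,0,3,0],[0,0,3,0],[0,0,3,0],[0,0,3,0],[0,0,3,0],[0,0,3,0],[0,0,3,0],[0,0,3,0],[0,0,3,0],[0,0,3,0],[0,0,2,0],[0,0,1,0],[0,0,0,0],[0,0,0,0]]' 1 10 && python3 -m handwheel '[[0,1,0,0.15],[0,2,0,0.15],[0,3,0,0.15],[0.2,3,0,0.15],[0.2,3,0,0.15],[0.2,3,0,0.035],[0.2,3,0,0],[0.2,3,0,0],[0.2,3,0,0],[0.2,3,0,0],[0.2,3,0,0],[0.2,3,0,0],[0.2,3,0,0],[0.2,3,0,0],[0.2,3,0,0],[0.2,3,0,0],[0,3,0,0],[0,2,0,0],[0,0.7,0,0],[0,0,0,0]]'
```

```text
t: 8.6
eef_pos: [0.5293, -0.4218, 0.6643]
ee_rot: [3.14, -0.0, -2.356]
force: [-0.3, -0.0, -0.0]
width: 0.0006
t: 10.6
eef_pos: [0.5551, 0.0859, 0.6644]
ee_rot: [3.14, -0.001, -1.569]
force: [-0.6, 0.0, -0.5]
width: 0.0004
```

```bash
python3 -m handwheel '[[0,0,-1,0],[0,0,-3,0],[0,0,-3,0],[0,0,-3,0],[0,0,-3,0],[0,0,-3,0],[0,0,-3,0],[0,0,-3,0],[0,0,-3,0],[0,0,-3,0],[0,0,-3,0],[0,0,-3,0],[0,0,-1.5,0],[0,0,0,0],[0,0,0,0],[0,0,0,0]]'
python3 - <<'E'
from h import *
for n in ['scene','wrist','top']: f=grab(n,'f')
f=pickle.load(open('f_wrist.pkl','rb'))
hsv=cv2.cvtColor(f['image'],cv2.COLOR_RGB2HSV)
m=cv2.inRange(hsv,(3,150,90),(18,255,255)); n,l,s,c=cv2.connectedComponentsWithStats(m)
for i in range(1,n):
    if s[i,4]>200: print(s[i],c[i].round(1),plane(f,*c[i],.044).round(4))
print(np.round(np.array(proj(f,(.555,.0855,.044)))/.64))
E
```

```text
t: 12.2
eef_pos: [0.5553, 0.0848, 0.3118]
ee_rot: [-3.14, 0.001, -1.571]
force: [0.2, -0.3, 0.1]
width: 0.0002
[ 236  177   42   42 1371] [256.5 197.4] [0.5542 0.0832 0.044 ]
[399. 313.]
```

View pics/f_wrist.png

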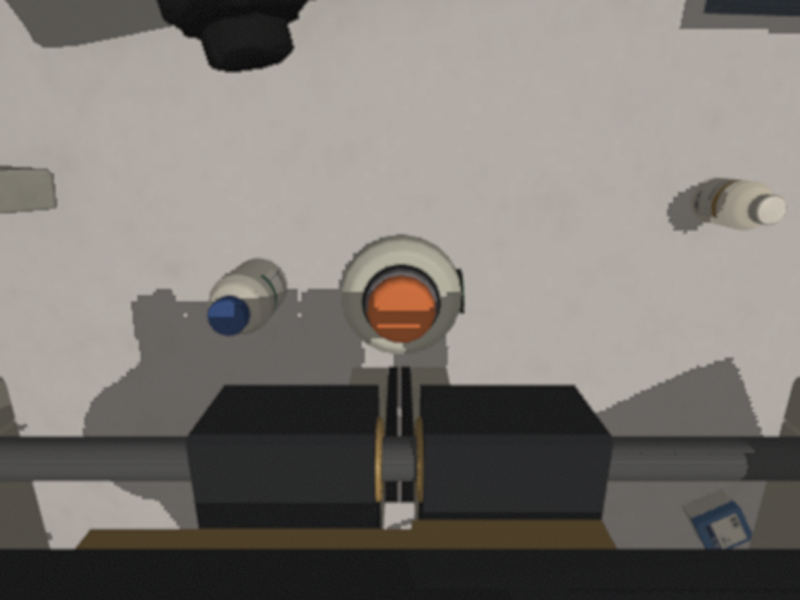

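View pics/f_scene.png

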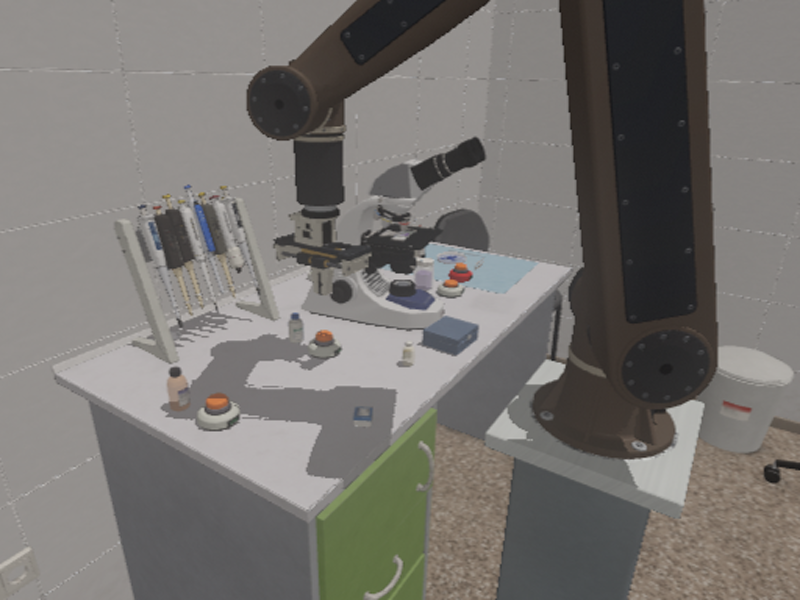

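View pics/f_top.png

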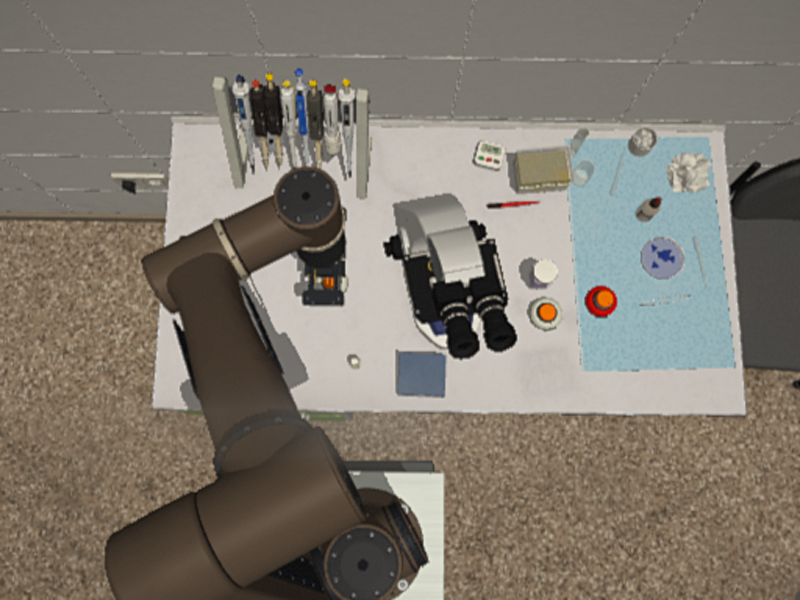

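The wrist view shows the orange cap (400,308) centred under the closed fingers, with the blue-capped bottle behind it at (245,300). The elbow is clear. Going down.

```bash
python3 -m handwheel '[[0,0,-1.5,0],[0,0,-1.5,0],[0,0,-1.5,0],[0,0,-1.5,0],[0,0,-1,0],[0,0,-0.7,0],[0,0,-0.3,0],[0,0,0,0],[0,0,0,0],[0,0,0,0]]'; python3 -m handwheel '[[0,0,-0.3,0],[0,0,-0.3,0],[0,0,-0.3,0],[0,0,-0.2,0],[0,0,0,0],[0,0,0,0],[0,0,0,0]]'
```

```text
t: 13.35
eef_pos: [0.5552, 0.0852, 0.2312]
ee_rot: [-3.141, 0.0, -1.571]
force: [-0.7, 0.5, -1.1]
width: 0.0004
t: 14.05
eef_pos: [0.555, 0.0851, 0.2197]
ee_rot: [3.142, -0.0, -1.571]
force: [-0.9, 1.0, 1.3]
width: 0.0006
```

```bash
python3 -m handwheel '[[0,0,-0.2,0],[0,0,-0.1,0],[0,0,0,0],[0,0,0,0]]'; python3 -m handwheel '[[0,0,-0.2,0],[0,0,-0.1,0],[0,0,0,0],[0,0,0,0]]';  python3 -m handwheel '[[0,0,-0.1,0],[0,0,-0.1,0],[0,0,0,0],[0,0,0,0],[0,0,0,0]]'
```

```text
t: 14.45
eef_pos: [0.555, 0.0851, 0.2166]
ee_rot: [3.142, -0.0, -1.571]
force: [-0.3, 0.8, 2.3]
width: 0.0005
t: 14.85
eef_pos: [0.555, 0.0851, 0.2136]
ee_rot: [3.142, -0.0, -1.571]
force: [0.1, 1.3, 1.7]
width: 0.0004
t: 15.35
eef_pos: [0.555, 0.0851, 0.2118]
ee_rot: [-3.141, 0.0, -1.571]
force: [-0.6, 0.6, 3.8]
width: 0.0004
```

At the stop with about 4 N. Withdrawing upwards and checking.

```bash
python3 -m handwheel '[[0,0,0.5,0],[0,0,1,0],[0,0,2,0],[0,0,2,0],[0,0,2.5,0],[0,0,2,0],[0,0,0,0],[0,0,0,0],[0,0,0,0]]'
python3 - <<'E'
from h import *
for n in ['scene','wrist','top']: f=grab(n,'g')
for tag in 'fg':
  for n_ in('wrist','top'):
    F=pickle.load(open(f'{tag}_{n_}.pkl','rb'))
    hsv=cv2.cvtColor(F['image'],cv2.COLOR_RGB2HSV)
    m=cv2.inRange(hsv,(3,150,90),(18,255,255)); n,l,s,c=cv2.connectedComponentsWithStats(m)
    R,_=cv2.Rodrigues(np.array(F['rvec'],float)); t=np.array(F['tvec']).ravel(); fl=192/np.tan(np.radians(F['vfov'])/2)
    for i in range(1,n):
        if s[i,4]>60:
            k=9 if n_=='wrist' else 3
            er=cv2.erode((l==i).astype(np.uint8),np.ones((k,k)));v,u=np.nonzero(er); D=F['depth'][v,u]
            if len(D)==0: continue
            P=(np.stack([(u-F['cx'])/fl*D,(v-F['cy'])/fl*D,D],-1)-t)@R
            print(tag,n_,s[i],np.median(P,0).round(4))
E
```

```text
t: 16.25
eef_pos: [0.5545, 0.085, 0.3112]
ee_rot: [3.14, -0.0, -1.571]
force: [0.0, 0.5, -0.8]
width: 0.0003
f wrist [ 236  177   42   42 1371] [0.5546 0.0834 0.0433]
f top [381 185  12  12 110] [ 0.5209 -0.5069  0.0457]
f top [345 194  11  12  99] [ 0.4922 -0.3821  0.0358]
g wrist [ 234  175   42   42 1329] [0.5546 0.0837 0.0353]
g top [381 185  12  12 111] [ 0.5214 -0.5062  0.0457]
g top [345 194  11  12  98] [ 0.4922 -0.3833  0.0355]
```

View pics/g_scene.png

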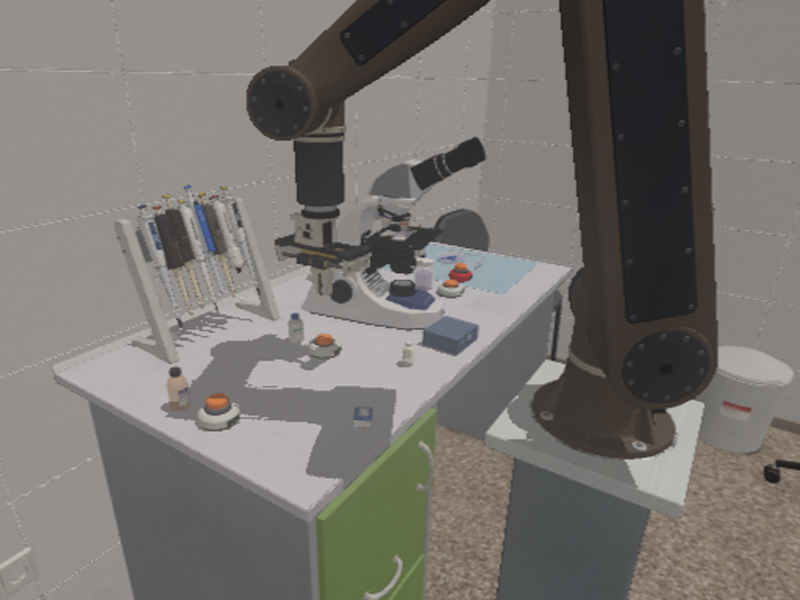

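View pics/g_wrist.png

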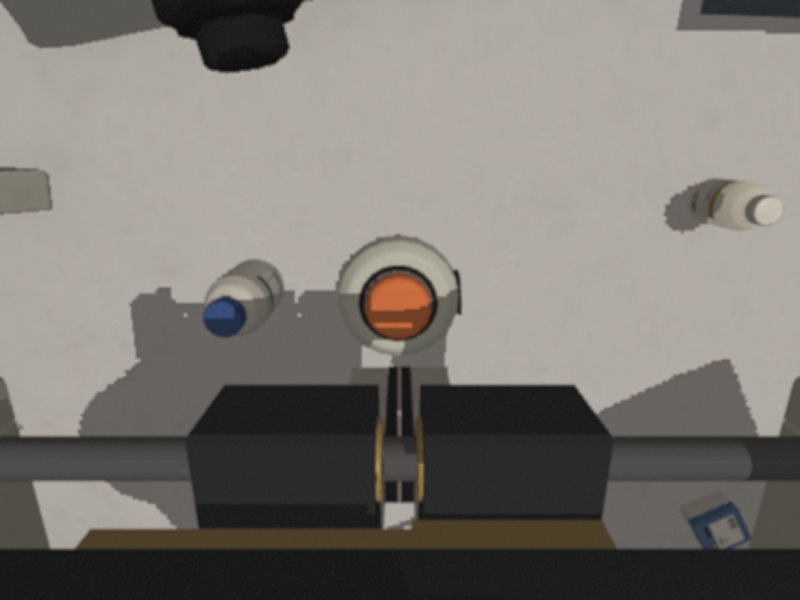

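Both caps are down at about 35 mm. The amber timer still has its key up and everything stands where it was. The arm is clear, so I hand in.

```bash
python3 -c "
from station import arm
print(arm.job_done())"
```

```text
the job is handed in; nothing more can be done
None
```

I pressed the staining jar's timer first and then the blue-capped bottle's timer, withdrew, and handed the job in at about 16 s of the 56 s allowed. No verdict came back.

- **Stain timer:** I pressed it with one fingertip of the open gripper, with the tool held about 53 mm further from the microscope. My clearance estimate showed the forearm hitting the microscope head if the closed fingers came straight down.
- **Buffer timer:** I crossed well above the microscope and pressed this one with the closed fingertips.
- **Keys:** Both cap tops dropped from 43.3 to 35.3 mm in the wrist depth readings, so both keys are at their stops. The highest force I read was about 5 N, against the 20 N limit.
- **Everything else:** In the last pictures the red look-alike's cap height had not changed. By eye, the amber timer's key was still up and the vessels, small bottle, small box and slide box stood where they had been. I did not measure those. The arm was 9 cm clear of the timer.
- **Disagreement:** The top and wrist cameras placed the caps up to about 5 mm apart sideways (stain key y -0.382 against -0.387). That was within the cap's tolerance, and no check failed.

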